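# Hang the tube caddy on the water bath's cleat rail

### The job

Hang the blue tube caddy on the cleat rail at the side of the water bath. Carry it by its yellow fin, tip its top well towards the bath (about 15 degrees) so that its angled steel strip goes over the cleat first, feel along the rail until the strip's gap drops over the orange locator, and only then let the caddy swing upright and settle fully home, foot against the bath, and let go. Be gentle: push on the bath and rail with no more than about 20 N, and do not move the tumbler, the paper cups or the jar.

Things in the scene. Friction and masses are not known exactly. Their poses are not given: they have to be found in the camera images.
- bath: White water bath, 280 mm deep x 300 wide x 180 high, lid closed (lid handle to z=205, 235 mm behind the rail face), fixed. Origin: on the table below the middle of its flat rail face. Frame: z up; rail face is the plane x=0, the bath is at x>0, the caddy hangs at x<0; y runs along the rail. Caddy hung home: axes parallel to these, caddy origin at x=-57, z=74 mm, y as the locator's within 1.5 mm.
- cleat_tip (a point): Middle of the aluminium cleat's top edge, bath frame x=-24, y=0, z=157 mm. The cleat, 5 mm thick and 142 long between its ends, leans 30 deg outward from the bath. Behind it is a V pocket, 21 mm wide at its mouth, with a flat floor at z=134, 7 mm wide (x=-7 to 0). Black end cheeks, top z=162, inner faces y=+-71, close its ends.
- rail_mid (a point): Middle of the pocket mouth, bath frame x=-10, y=0, z=157 mm. An orange locator block, 10 mm wide along y, fills the pocket (x=-1.5 to -19.5) up to z=160. It is clamped somewhere from y=-22 to +22, different each time and not measured: see it or feel it. The strip rests on its top until the strip's gap is over it, and then drops 26 mm to the floor.
- caddy: Blue test-tube caddy, 50 deep (x) x 90 wide (y) x 95 mm high, 0.28 to 0.46 kg, loose, upright on the table, with four capped tubes fixed along its front (tops z=100). Origin: centre of its underside; +x is its rear (strip side), z up. Tipping its top towards the bath is a turn about its +y.
- grip (a point): Grip point in the yellow fin on top: caddy x=0, y=0, z=130 mm. The fin is 14 mm thick (x), 64 long (y), z=94 to 151 mm. Caddy's axes.
- strip_tip (a point): Middle of the steel strip's lower edge: caddy x=52, y=0, z=60 mm; home it is at x=-5, z=134 in the bath frame. The strip, 5 mm thick, slopes 30 deg from vertical, from x=34, z=92 down and rearward to this edge, in two halves (y=6.5 to 46 mm each side) with a 13 mm gap between for the locator. A web (x=21 to 39, z=89 to 95) carries it.
- foot (a point): Middle of the rearmost face of the caddy's two rear feet: caddy x=57, y=0, z=7 mm (feet z=2 to 12). Home: x=0 in the bath frame. They reach farther back than the strip: come over the cleat from in front, low enough for the feet to pass below it (cleat's foot z=122), not straight down from above.
- tumbler: Clear glass tumbler, 76 mm wide, 88 high, standing; origin under its centre. Leave alone.
- cups: Stack of white paper cups upside down, 70 mm wide, 85 high; origin under its centre. Leave alone.
- jar: Amber glass jar, 52 mm wide, 75 high; origin under its centre. Leave alone.

How it is judged (in metres and radians):
On the way:
1. With the caddy's top tipped towards the bath (over 6 deg, feet more than 10 mm off the bath), its strip has dropped over the locator at least 8 mm behind the cleat (x of strip_tip in the frame of bath between -0.024 and 0.002 m and z of strip_tip in the frame of bath below 0.149 m and angle between caddy's own z axis and vertical above 0.105 rad and x of foot in the frame of bath below -0.01 m and y of strip_tip in the frame of bath between -0.028 and 0.028 m and angle between the y axis of caddy and the y axis of bath, either way round below 0.15 rad), for 0.1 s.
At the end, for the whole second after the job is handed in: The caddy hangs on the rail, released and at rest (below 20 mm/s): strip edge within 3 mm of home height, behind the cleat and over the locator, caddy upright and parallel to the rail within 0.06 rad, feet within 4 mm of the bath (z of strip_tip in the frame of bath between 0.13 and 0.137 m and x of strip_tip in the frame of bath between -0.01 and 0.002 m and x of foot in the frame of bath above -0.004 m and angle between caddy's own z axis and vertical below 0.06 rad and angle between the y axis of caddy and the y axis of bath, either way round below 0.06 rad and y of strip_tip in the frame of bath between -0.028 and 0.028 m and linear speed of caddy below 0.02 m/s and contact force between caddy and the fingers below 0.1 N); the robot touches nothing.
It fails at once if The caddy is pushed on the bath, rail or locator with more than 30 N (contact force between caddy and bath above 30 N).
It fails at once if The arm or gripper pushes the bath with more than 30 N (contact force between any of the arm, the fingers and bath above 30 N).
It fails at once if The tumbler, the cups or the jar are moved more than 20 mm (distance of any of tumbler, cups, jar from where it was at the start of the episode above 0.02 m).
It also fails if it takes over 61 s, if anything falls off the work surface, if the arm or the gripper's body presses on something with over 40 N, if the wrist force passes 120 N, or if a joint passes its speed limit or range.

### The arm

A 6-joint arm with a two-finger parallel gripper is mounted at the origin on the work surface. World frame = base frame: x ahead of the robot, y to its left, z up, the work surface at z = 0. Lengths are in mm, angles in degrees, forces in N, time in s.
With the tool pointing down it reaches from about 300 to 850 mm from the base axis. Payload 4.2 kg.
Tool frame: the origin (TCP) lies midway between the tips of the shut fingers; the grasp point (between the pads) lies 19 mm behind it; z points along the fingers, y is the line along which they close (so a half turn about z gives the same grasp; the last joint's range is limited). The gripper opens to 91 mm and grips with 3 to 60 N. Pads are 32 mm wide; open, the fingers measure 118 mm over their backs; the gripper's body (76 mm by 178 mm) begins 60 mm behind the grasp point.
Start: joints at [-78.094, 18.312, 89.639, -0, 72.044, -1.146], TCP at [129.857, -560.161, 213.976] pointing down, gripper open.
Joint ranges: [-177.97, 177.97], [-48.28, 115.42], [12.27, 149.76], [-77.06, 257.06], [2.81, 150.46], [-146.56, 146.56]. Speed limits (degrees/s): [147.25, 147.25, 180, 180, 180, 180].

### API

Orientations are given as [roll, pitch, yaw] about the fixed x, y, z axes, in that order (R = Rz(yaw) Ry(pitch) Rx(roll)).
In Python, from workcell import env gives the robot as it stands.
- The arm moves only by the shell command python3 -m jog 'ROWS' [FORCE]. ROWS is a JSON object of lists of equal length, an entry for each row: "jaw": the finger opening in mm, from 0 to 91.2; "slide": the shift along the tool's x, y, z in units of 30 mm (1.0 is 30 mm), a list of three; "spin": the turn about the tool's z in units of 8 degrees (1.0 is 8 degrees). In form: {"jaw": [jaw, ...], "slide": [[dx, dy, dz], ...], "spin": [spin, ...]}. A call has 1 to 10 rows; each row shifts and turns the commanded pose from where the row before left it, along the tool's axes as they then stand; what a row does not reach is not made up. A row lasts 1/10 s, in which the tool goes at most 50 mm and 8.59 degrees, less where a joint would pass 70% of its speed; a pose out of reach is approached as far as the arm can. A call is refused whole if a number of a shift passes 1 or a number of a turn 1, either way. A call with a gripper value outside its range is refused whole. The fingers move at their own pace and stop on an object; FORCE is the grip in N (left out, the last holds). Time passes only in rows, so rows that do not move let the fingers close. It gives the time, the measured TCP pose, the force, the opening and the grip force at its end, in the units of the state.
- env.state(): the state, without advancing time (a new reading comes with each control period).
- env.grab_frame(name): name is "scene" or "top" or "wrist"; returns the picture (384x512x3 uint8, red, green, blue); there is no depth.
- env.camera_model(name): a dict with "fx", "fy", "cx", "cy" (pixels), "camera_from_world" (4x4, takes a point from world to camera coordinates). Camera axes: x right, y up, looking along -z (the intrinsics and any distortion apply to the point x, -y, -z); pixel columns grow to the right and rows downward; lengths in mm; the calibration is good to about 2 mm. A picture is of the moment at which its call begins: read the wrist's pose just before it. camera_model takes no time and is no camera call; for the wrist camera it gives the pose at the moment of the call.
- env.job_done(): hands the job in; it is judged then, once.
The state is a dict: "time_s": time; "qpos": joint angles; "qvel": joint speeds; "effort": joint torques, N m; "ee_pos": TCP position; "ee_rot": TCP orientation; "force": force on the tool from outside, world axes, zero at the start; "torque": the same for the moment, N m; "gripper_width": finger opening in mm; "gripper_force": force on a finger pad.
Only numpy, scipy, OpenCV 4.12 (cv2) and the standard library are available. Lean on these libraries where they do the work, as an engineer would, in place of code of your own. Each camera call takes 0.05 s, during which the arm holds its last target. There are 200 camera calls.

## Working session

There is one attempt and no reset: what is moved stays moved. The work goes in short steps, Python scripts to look and compute and a shell command to move; the robot and the scene stay as the last step left them, time stands still between calls to the robot, and variables do not carry over. Pictures are saved under pics/ and viewed, at most 10 in all, crops included, and the job is handed in when it is done.

```bash
mkdir -p pics; cat > h.py <<'E'
import numpy as np, cv2
from workcell import env
def save(n,f,crop=None,s=1):
    im=env.grab_frame(n)
    if crop: x0,y0,x1,y1=crop; im=im[y0:y1,x0:x1]
    if s!=1: im=cv2.resize(im,None,fx=s,fy=s,interpolation=cv2.INTER_CUBIC)
    cv2.imwrite('pics/'+f,im[:,:,::-1])
def ray(m,u,v):
    T=np.array(m['camera_from_world']); R=T[:3,:3]; o=-R.T@T[:3,3]
    d=R.T@np.array([(u-m['cx'])/m['fx'],-(v-m['cy'])/m['fy'],-1]); return o,d/np.linalg.norm(d)
def tri(obs):
    A=np.zeros((3,3));b=np.zeros(3);L=[ray(*o) for o in obs]
    for o,d in L: P=np.eye(3)-np.outer(d,d);A+=P;b+=P@o
    p=np.linalg.solve(A,b); return p,[np.linalg.norm((np.eye(3)-np.outer(d,d))@(p-o)) for o,d in L]
def atz(m,u,v,z):
    o,d=ray(m,u,v); return o+d*(z-o[2])/d[2]
def proj(m,p):
    c=np.array(m['camera_from_world'])@np.r_[p,1]; return m['fx']*c[0]/-c[2]+m['cx'],m['fy']*-c[1]/-c[2]+m['cy']
E
python3 - <<'E'
from h import *
a=env.grab_frame('scene');b=env.grab_frame('top')
cv2.imwrite('pics/s0.png',cv2.resize(a,(800,600),interpolation=2)[:,:,::-1])
cv2.imwrite('pics/t0.png',cv2.resize(b,(800,600),interpolation=2)[:,:,::-1])
for n in('scene','top','wrist'):
    m=env.camera_model(n);T=np.array(m['camera_from_world']);print(n,{k:v for k,v in m.items() if k!='camera_from_world'},(-T[:3,:3].T@T[:3,3]).round(),T[2,:3].round(2))
print(env.state())
E
ls
```

```text
scene {'fx': 404.87233988286596, 'fy': 404.87233988286596, 'cx': 253.4640302668798, 'cy': 195.6590588742146} [ 968. -406.  703.] [ 0.45 -0.58  0.68]
top {'fx': 425.22481034185506, 'fy': 425.22481034185506, 'cx': 262.16946094088956, 'cy': 187.50579945738724} [ 394.   66. 1185.] [-0.16 -0.    0.99]
wrist {'fx': 323.59799520739006, 'fy': 323.59799520739006, 'cx': 253.5349521336981, 'cy': 189.11458326817288} [ 198. -545.  384.] [0.24 0.06 0.97]
{'time_s': 0.1, 'qpos': array([-7.80955098e+01,  1.83482252e+01,  8.96979821e+01, -4.90832507e-04,
        7.20427166e+01, -1.14862847e+00]), 'qvel': array([-0.05411868, -0.107275  , -0.22669339, -0.07292543,  0.10204146,
        0.02014513]), 'effort': array([ 3.12410148e-04, -4.13332164e+01, -2.32510078e+01,  7.29597453e-02,
        4.22392460e-02, -5.10220286e-05]), 'ee_pos': array([ 129.74857248, -559.72608   ,  213.21158046]), 'ee_rot': array([-1.79911085e+02, -1.31597429e-03,  1.30532693e+01]), 'force': array([-0.5524573 , -0.24089764, -0.27064958]), 'torque': array([-0.01589207, -0.03311165, -0.03597913]), 'gripper_force': 0.0, 'gripper_width': 91.01619056291207}
h.py
pics
```

View pics/s0.png

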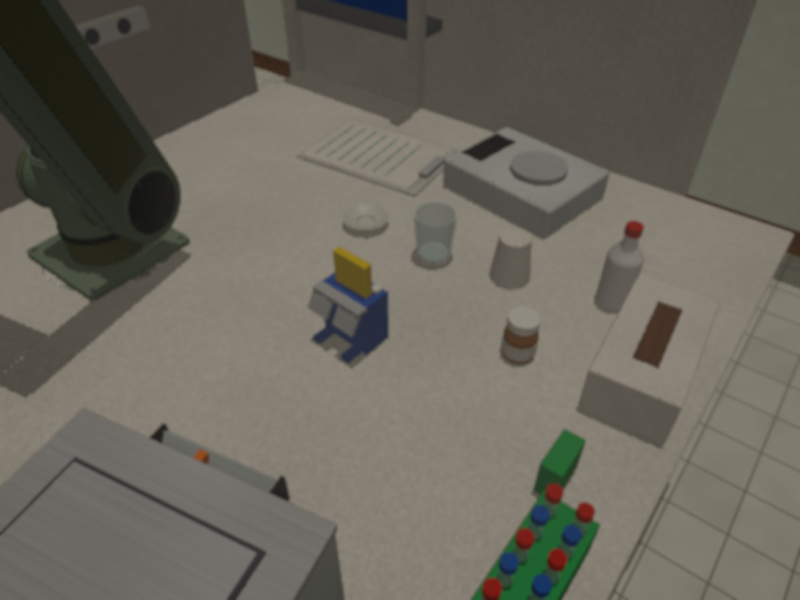

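View pics/t0.png

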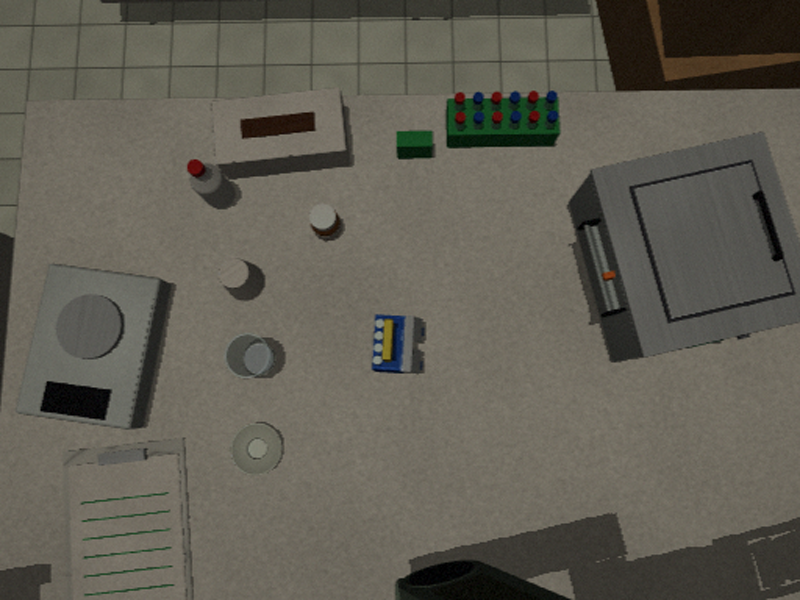

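Scene picture: caddy (yellow fin) at about (352,270), rail with orange locator at (202,457). Top picture: fin at (388,340), rail from (585,225) to (615,315), with the locator at (608,275). I'll enlarge all four.

```bash
python3 - <<'E'
from h import *
t=env.grab_frame('top');s=env.grab_frame('scene')
def c(im,x,y): return cv2.resize(im[y:y+60,x:x+80],(400,300),interpolation=cv2.INTER_CUBIC)
im=np.vstack([np.hstack([c(t,220,190),c(t,350,140)]),np.hstack([c(s,190,155),c(s,90,265)])])
im=np.clip(im.astype(float)*1.8,0,255).astype(np.uint8)
cv2.imwrite('pics/q1.png',im[:,:,::-1])
E
```

```text
(no output)
```

View pics/q1.png

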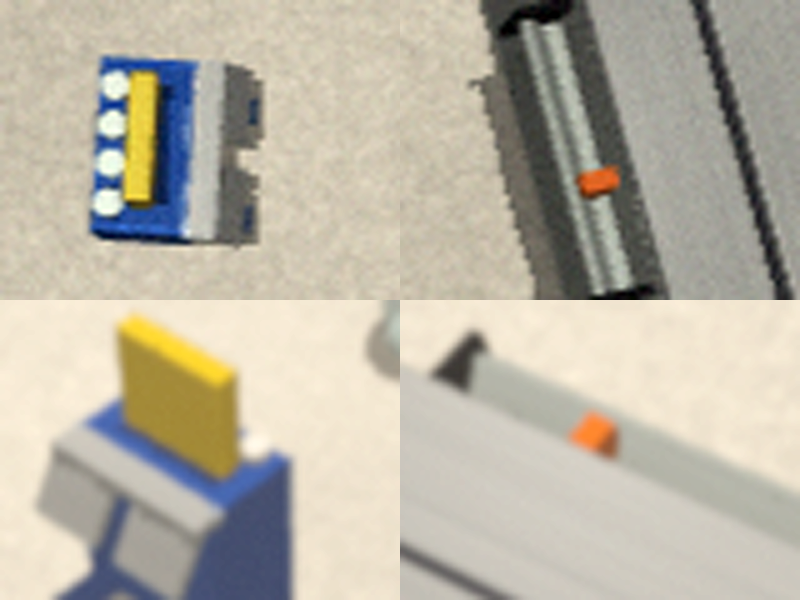

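```bash
python3 - <<'E'
from h import *
T=env.camera_model('top');S=env.camera_model('scene')
t1=lambda x,y:(T,220+x/5-.4,190+y/5-.4); t2=lambda x,y:(T,350+(x-400)/5-.4,140+y/5-.4)
s1=lambda x,y:(S,190+x/5-.4,155+(y-300)/5-.4); s2=lambda x,y:(S,90+(x-400)/5-.4,265+(y-300)/5-.4)
f=lambda M:lambda x,y:(M,x/1.5625-.2,y/1.5625-.2)
tf,sf=f(T),f(S)
P={}
def go(n,*o):
    p,r=tri(o);P[n]=p;print(n,p.round(1),np.round(r,1))
go('fin rear hi',t1(158,72),s1(222,385));go('fin rear lo',t1(153,205),s1(117,333))
go('fin front hi',t1(131,72),s1(238,369));go('fin front lo',t1(126,205),s1(137,316))
go('bath c1',tf(593,172),sf(335,527));go('bath c2',tf(642,357),sf(85,408))
c=(P['bath c1']+P['bath c2'])/2;d=P['bath c1']-P['bath c2'];print('bath mid',c,np.linalg.norm(d),np.degrees(np.arctan2(d[1],d[0])))
a,b=atz(*tf(593,172),180),atz(*tf(642,357),180);d=a-b;print('top only',(a+b)/2,np.linalg.norm(d),np.degrees(np.arctan2(d[1],d[0])))
a,b=atz(*t2(523,22),157),atz(*t2(598,292),157);d=a-b;print('cleat',a,b,(a+b)/2,np.linalg.norm(d),np.degrees(np.arctan2(d[1],d[0])))
a,b=atz(*t2(591,0),180),atz(*t2(665,300),180);d=a-b;print('edge',a,b,np.degrees(np.arctan2(d[1],d[0])))
go('loc',t2(600,181),s2(596,427))
print('loc160',atz(*t2(600,181),160))
fc=sum(P[k] for k in P if 'fin' in k)/4;d=P['fin rear hi']-P['fin rear lo']+P['fin front hi']-P['fin front lo'];print('fin',fc,np.linalg.norm(d)/2,np.degrees(np.arctan2(d[1],d[0])))
for n,u,v,z in(('tumbler',250,355,40),('cups',235,275,60),('jar',324,220,60)):print(n,atz(*tf(u,v),z).round())
E
```

```text
fin rear hi [525.4  98.5 150.4] [1.8 1.8]
fin rear lo [461.1 102.  145.9] [2.3 2.3]
fin front hi [525.  111.1 151. ] [1. 1.]
fin front lo [461.3 115.2 147.3] [2.5 2.5]
bath c1 [ 752.9 -220.9  176. ] [2.3 2.3]
bath c2 [ 458.6 -278.7  177. ] [0.9 0.9]
bath mid [ 605.74425036 -249.81722213  176.53033355] 299.91832712885906 11.117613125911703
top only [ 603.99941177 -250.02696198  180.        ] 297.51437599720896 11.054210711685496
cleat [ 669.67749394 -210.29521391  157.        ] [ 533.65998967 -239.29571249  157.        ] [ 601.6687418 -224.7954632  157.       ] 139.07476544870525 12.035899299368518
edge [ 674.09300336 -237.80810112  180.        ] [ 526.2791067  -264.06512786  180.        ] 10.072707385100742
loc [ 588.9 -239.   164. ] [2.9 2.9]
loc160 [ 588.09428011 -242.72343929  160.        ]
fin [493.19339375 106.72652174 148.66541808] 64.26046614182367 -3.426261832856636
tumbler [479. 347.  40.]
cups [616. 372.  60.]
jar [712. 219.  60.]
```

Caddy fin centre is about (493,107) with its long axis at −3.4°. The bath origin is about (604.5,−250), its rail at +11°, and the locator at bath y≈−14. I can't tilt the tool, so I'll grip the fin by its ends (along caddy y) and let the caddy pivot between the pads. First move: spin.

```bash
python3 -m jog '{"jaw":[91,91,91,91,91,91,91,91,91,91],"slide":[[0,0,0],[0,0,0],[0,0,0],[0,0,0],[0,0,0],[0,0,0],[0,0,0],[0,0,0],[0,0,0],[0,0,0]],"spin":[-0.92,-0.92,-0.92,-0.92,-0.92,-0.92,-0.92,-0.92,-0.92,-0.92]}'
python3 -m jog '{"jaw":[91,91,91,91,91,91,91,91,91,91],"slide":[[0.9,0.43,0],[0.9,0.43,0],[0.9,0.43,0],[0.9,0.43,0],[0.9,0.43,0],[0.9,0.43,0],[0.9,0.43,0],[0.9,0.43,0],[0.9,0.43,0],[0.9,0.43,0]],"spin":[0,0,0,0,0,0,0,0,0,0]}'
```

```text
time_s: 1.2
ee_pos: [129.8, -560.0, 213.7]
ee_rot: [-180.0, -0.0, 87.0]
force: [0.8, 0.2, 0.8]
gripper_width: 91.1
gripper_force: 0.0
time_s: 2.2
ee_pos: [274.7, -297.0, 213.9]
ee_rot: [180.0, 0.0, 86.6]
force: [1.1, -0.1, -0.8]
gripper_width: 90.9
gripper_force: 0.0
```

```bash
python3 -m jog '{"jaw":[91,91,91,91,91,91,91,91,91,91],"slide":[[0.9,0.42,0],[0.9,0.42,0],[0.9,0.42,0],[0.9,0.42,0],[0.9,0.42,0],[0.9,0.42,0],[0.9,0.42,0],[0.9,0.42,0],[0.9,0.42,0],[0.9,0.42,0]],"spin":[0,0,0,0,0,0,0,0,0,0]}'
python3 -m jog '{"jaw":[91,91,91,91,91,91,91],"slide":[[0.8,0.38,0],[0.8,0.38,0],[0.8,0.38,0],[0.8,0.38,0],[0.8,0.38,0],[0.86,0.37,0],[0,0,0]],"spin":[0,0,0,0,0,0,0]}'
python3 - <<'E'
from h import *
W=env.camera_model('wrist');print(env.state()['ee_pos'])
im=env.grab_frame('wrist')
for p in[(493,107,150),(525,105,150),(461,109,150)]:print(proj(W,p))
im=np.clip(im*1.6,0,255).astype(np.uint8)
cv2.imwrite('pics/w1.png',cv2.resize(im,(800,600),interpolation=2)[:,:,::-1])
E
```

```text
time_s: 3.2
ee_pos: [416.3, -34.8, 213.9]
ee_rot: [180.0, 0.0, 86.7]
force: [0.4, 1.0, 0.1]
gripper_width: 90.8
gripper_force: 0.0
time_s: 3.9
ee_pos: [493.7, 108.0, 213.6]
ee_rot: [180.0, -0.1, 86.8]
force: [-0.8, -0.1, 0.3]
gripper_width: 91.0
gripper_force: 0.0
[493.73126424 108.00231865 213.562296  ]
(np.float64(252.44903198794452), np.float64(201.5299884275651))
(np.float64(294.93864135565815), np.float64(201.80045113873356))
(np.float64(209.93536813272937), np.float64(201.2593726003289))
```

View pics/w1.png

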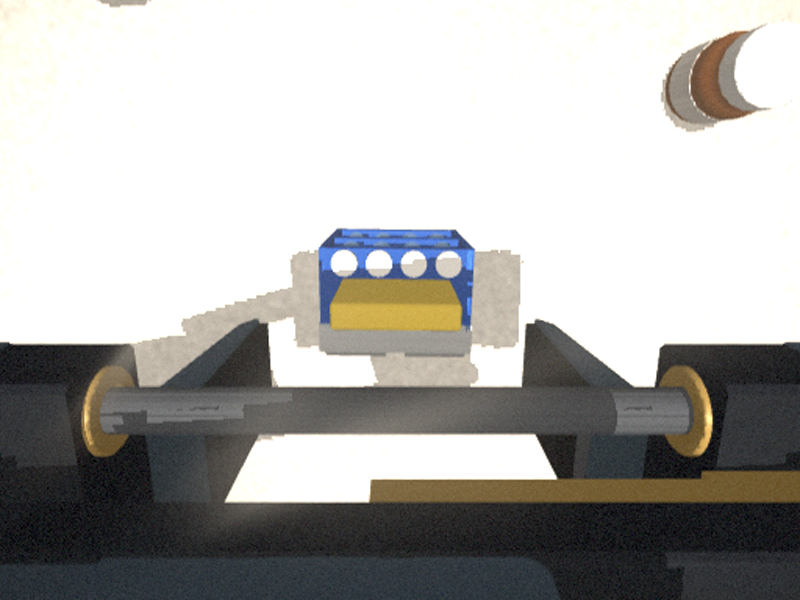

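Wrist view: the fin's top face centre is at about (396,316) in the enlarged picture, within 1 px of prediction, and the fin lies parallel to the finger line. Descending and gripping lightly.

```bash
python3 -m jog '{"jaw":[91,91,91,91,91,50,50,50,50,50],"slide":[[-0.03,0,0.7],[0,0,0.7],[0,0,0.7],[0,0,0.7],[0,0,0.57],[0,0,0],[0,0,0],[0,0,0],[0,0,0],[0,0,0]],"spin":[0,0,0,0,0,0,0,0,0,0]}' 8
```

```text
time_s: 4.95
ee_pos: [493.1, 104.6, 113.9]
ee_rot: [179.9, -0.0, 86.6]
force: [-0.5, -0.8, 3.8]
gripper_width: 64.3
gripper_force: 8.0
```

Gripped at 64.3 mm. Next, tip the caddy over its rear feet by dragging the fin towards the rear along the arc, then grip hard.

```bash
python3 -m jog '{"jaw":[50,50,50,50,50,50,50,50,50,50],"slide":[[-0.14,0,-0.02],[-0.14,0,-0.03],[-0.21,0,-0.06],[-0.21,0,-0.06],[-0.24,0,-0.05],[-0.24,0,-0.05],[-0.24,0,-0.03],[0,0,0],[0,0,0],[0,0,0]],"spin":[0,0,0,0,0,0,0,0,0,0]}' 8
python3 -m jog '{"jaw":[50,50,50],"slide":[[0,0,0],[0,0,0],[0,0,0]],"spin":[0,0,0]}' 60
python3 -m jog '{"jaw":[50,50,50,50,50],"slide":[[0,0,-0.5],[0,0,-0.5],[0,0,-0.5],[0,0,-0.5],[0,0,0]],"spin":[0,0,0,0,0]}' 60
python3 - <<'E'
from h import *
def c(n,x,y): return cv2.resize(np.clip(env.grab_frame(n)[y:y+150,x:x+200]*1.5,0,255).astype(np.uint8),(400,300),interpolation=cv2.INTER_CUBIC)
im=np.hstack([c('top',160,130),c('scene',150,80)])
cv2.imwrite('pics/tip.png',im[:,:,::-1])
E
```

```text
time_s: 5.95
ee_pos: [490.0, 61.9, 121.8]
ee_rot: [180.0, 0.0, 86.7]
force: [0.8, 0.2, 1.5]
gripper_width: 63.8
gripper_force: 8.0
time_s: 6.25
ee_pos: [490.0, 62.0, 121.8]
ee_rot: [180.0, 0.0, 86.7]
force: [1.7, -0.8, 2.0]
gripper_width: 63.5
gripper_force: 60.0
time_s: 6.75
ee_pos: [489.8, 62.4, 182.4]
ee_rot: [180.0, -0.0, 86.7]
force: [0.2, 0.2, -3.8]
gripper_width: 64.2
gripper_force: 60.0
```

View pics/tip.png

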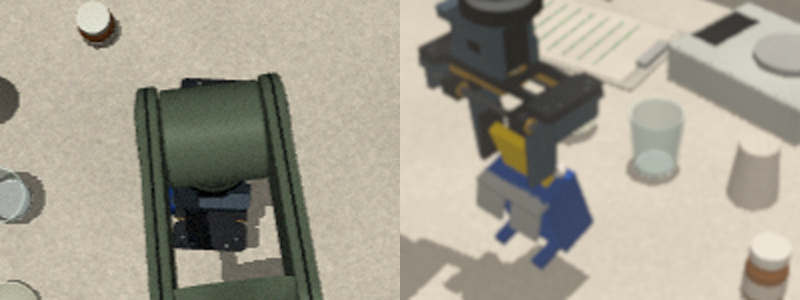

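The caddy hangs tipped at a steep angle. I'll measure the angle in an enlarged crop.

```bash
python3 - <<'E'
from h import *
S=env.camera_model('scene');e=env.state()['ee_pos'];print(e)
im=np.clip(env.grab_frame('scene')[110:230,170:270]*1.8,0,255).astype(np.uint8)
im=cv2.resize(im,(500,600),interpolation=cv2.INTER_CUBIC)
cv2.imwrite('pics/tip2.png',im[:,:,::-1])
yaw=np.radians(86.7-180);cx=np.array([np.cos(yaw),np.sin(yaw),0]);cy=np.array([-np.sin(yaw),np.cos(yaw),0]);z=np.array([0,0,1.])
pts={'rear top hi':(25,45,95),'bot rear hi':(25,45,0),'front top hi':(-25,45,95),'strip tip hi':(52,46,60),'strip tip lo':(52,-46,60),'foot':(57,40,7)}
for th in(12,15,18,21,24):
    t=np.radians(th);print(th,end=' ')
    for n,p in pts.items():
        x,y,h=p[0],p[1],p[2]-130
        w=e+[0,0,19]+cx*(x*np.cos(t)+h*np.sin(t))+cy*y+z*(-x*np.sin(t)+h*np.cos(t))
        u,v=proj(S,w);print(n,(round((u-170+.4)*5),round((v-110+.4)*5)),end=' ')
    print()
E
```

```text
[488.69329611  62.1944     180.62529581]
12 rear top hi (243, 369) bot rear hi (287, 504) front top hi (324, 291) strip tip hi (219, 465) strip tip lo (69, 371) foot (227, 539) 
15 rear top hi (247, 368) bot rear hi (298, 495) front top hi (326, 287) strip tip hi (226, 463) strip tip lo (77, 369) foot (239, 533) 
18 rear top hi (251, 367) bot rear hi (309, 486) front top hi (328, 282) strip tip hi (234, 460) strip tip lo (84, 367) foot (250, 526) 
21 rear top hi (254, 365) bot rear hi (319, 476) front top hi (330, 277) strip tip hi (241, 457) strip tip lo (92, 364) foot (261, 518) 
24 rear top hi (258, 363) bot rear hi (329, 466) front top hi (332, 272) strip tip hi (249, 454) strip tip lo (100, 361) foot (272, 510)
```

View pics/tip2.png

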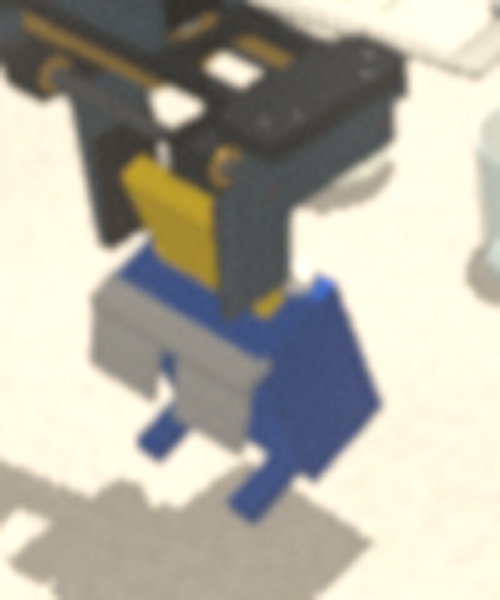

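Comparing with the projected model (strip tip (243,453), rear bottom corner (315,480), foot (245,523)), the tilt is about 20°. I'll align to the rail, lift, and stage in front of it.

```bash
python3 -m jog '{"jaw":[50,50,50,50,50,50,50,50,50,50],"slide":[[0,0,-0.3],[0,0,-0.5],[0,0,-0.5],[0,0,-0.45],[-0.3,0.1,0],[-0.6,0.1,0],[-0.6,0.1,0],[-0.6,0.1,0],[-0.6,0.1,0],[-0.6,0.1,0]],"spin":[-0.45,-0.45,-0.45,-0.45,0,0,0,0,0,0]}' 60
python3 -m jog '{"jaw":[50,50,50,50,50,50,50,50,50,50],"slide":[[-0.6,0.1,0],[-0.6,0.1,0],[-0.6,0.1,0],[-0.6,0.1,0],[-0.6,0.1,0],[-0.6,0.1,0],[-0.6,0.1,0],[-0.4,0,0],[-0.2,0,0],[0,0,0]],"spin":[0,0,0,0,0,0,0,0,0,0]}' 60
python3 - <<'E'
from h import *
s=env.state();e=s['ee_pos'];print(e,s['ee_rot'],s['force'])
a=np.radians(11.1);xb=np.array([np.sin(a),-np.cos(a)]);yb=np.array([np.cos(a),np.sin(a)]);d=e[:2]-[604.7,-250];print('bath xy',d@xb,d@yb)
T=np.clip(env.grab_frame('top')*1.6,0,255).astype(np.uint8);S=np.clip(env.grab_frame('scene')*1.6,0,255).astype(np.uint8)
im=np.hstack([cv2.resize(T[110:230,300:400],(400,480),interpolation=2),cv2.resize(S[210:330,70:170],(400,480),interpolation=2)])
cv2.imwrite('pics/st.png',im[:,:,::-1])
E
```

```text
time_s: 7.9
ee_pos: [526.1, -32.8, 232.3]
ee_rot: [-179.8, -0.0, 101.0]
force: [0.6, -1.1, -3.2]
gripper_width: 63.6
gripper_force: 60.0
time_s: 8.9
ee_pos: [574.7, -169.5, 234.2]
ee_rot: [-180.0, -0.0, 101.0]
force: [0.3, -0.1, -3.5]
gripper_width: 63.6
gripper_force: 60.0
[ 574.74067386 -169.48918248  234.20818115] [-1.79984160e+02 -1.37777576e-02  1.00998337e+02] [ 0.25618618 -0.08545412 -3.49001496]
bath xy -84.77250298523852 -13.898766042936739
```

View pics/st.png

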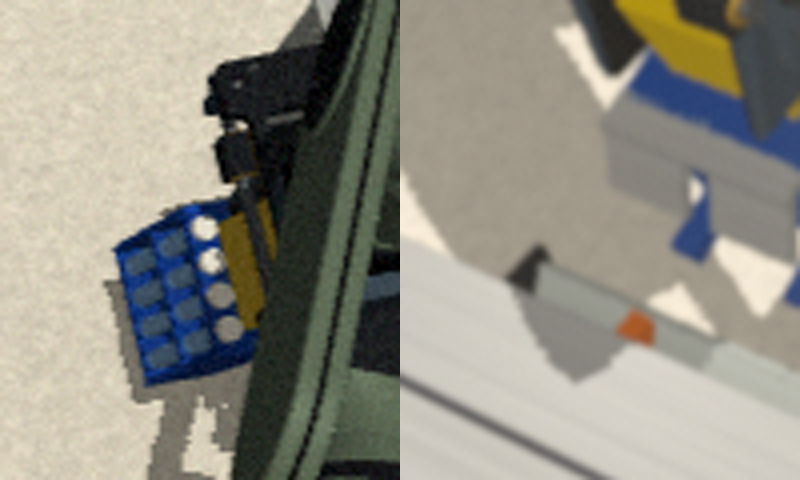

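Scene crop: the strip gap is at about (697,195) and the locator top at (636,322), so I can compare their y in the same camera.

```bash
python3 - <<'E'
from h import *
S=env.camera_model('scene');a=np.radians(11.1);xb=np.array([np.sin(a),-np.cos(a)]);yb=np.array([np.cos(a),np.sin(a)]);O=np.array([604.7,-250])
px=lambda x,y:(70+(x-400)/4-.4,210+y/4-.4)
W=lambda x,y,z:np.r_[O+x*xb+y*yb,z]
for n,x,y,z,u,v in(('gap L',-60,-20.5,170,687,197),('gap R',-60,-7.5,170,708,205),('gap mid',-60,-14,170,697,201),('loc mid',-10.5,-14.2,160,638,324)):
    p=np.array(proj(S,W(x,y,z)));q=np.array(px(u,v));print(n,'pred',(p[0]+.4-70)*4+400,(p[1]+.4-210)*4,'z-plane xy_b',[ (atz(S,*q,z)[:2]-O)@k for k in(xb,yb)])
E
```

```text
gap L pred 685.3918705352957 221.5181085877291 z-plane xy_b [np.float64(-70.46000060513163), np.float64(-27.790195146552733)]
gap R pred 711.1780678157 232.89264646598758 z-plane xy_b [np.float64(-70.93338066032919), np.float64(-17.4069013415534)]
gap mid pred 698.2434882236131 227.1870798828395 z-plane xy_b [np.float64(-70.60601204905089), np.float64(-22.77245045069676)]
loc mid pred 624.259322155498 334.4299341382348 z-plane xy_b [np.float64(-16.695579434719075), np.float64(-12.454424799629212)]
```

```bash
python3 -m jog '{"jaw":[50,50,50,50,50,50,50,50],"slide":[[-0.2,0,0],[-0.3,0,0],[-0.3,0,0],[-0.3,0,0],[-0.3,0,0],[-0.2,0,0],[-0.1,0,0],[0,0,0]],"spin":[0,0,0,0,0,0,0,0]}' 60
python3 -m jog '{"jaw":[50,50,50,50,50,50],"slide":[[0,0,0.06],[0,0,0.06],[0,0,0.06],[0,0,0.06],[0,0,0],[0,0,0]],"spin":[0,0,0,0,0,0]}' 60
python3 -m jog '{"jaw":[50,50,50,50,50],"slide":[[0,0,0.04],[0,0,0.04],[0,0,0.03],[0,0,0],[0,0,0]],"spin":[0,0,0,0,0]}' 60
```

```text
time_s: 9.8
ee_pos: [584.6, -219.4, 234.2]
ee_rot: [-180.0, -0.0, 101.0]
force: [0.5, 0.6, -4.1]
gripper_width: 63.0
gripper_force: 60.0
time_s: 10.4
ee_pos: [584.6, -218.8, 227.1]
ee_rot: [-180.0, 0.0, 101.1]
force: [0.2, -0.8, -2.5]
gripper_width: 63.7
gripper_force: 60.0
time_s: 10.9
ee_pos: [584.6, -218.9, 223.8]
ee_rot: [180.0, 0.0, 101.1]
force: [0.9, -0.3, -2.7]
gripper_width: 63.9
gripper_force: 60.0
```

```bash
python3 -m jog '{"jaw":[50,50,50,50],"slide":[[0,0,0.04],[0,0,0.03],[0,0,0],[0,0,0]],"spin":[0,0,0,0]}' 60
python3 -m jog '{"jaw":[50,50,50,50],"slide":[[0,0,0.03],[0,0,0.03],[0,0,0],[0,0,0]],"spin":[0,0,0,0]}' 60
python3 -c "
from workcell import env
s=env.state();print(s['force'],s['torque'],s['ee_pos'])"
```

```text
time_s: 11.3
ee_pos: [584.5, -218.9, 221.7]
ee_rot: [-180.0, 0.0, 101.1]
force: [-0.2, 1.4, -3.0]
gripper_width: 63.5
gripper_force: 60.0
time_s: 11.7
ee_pos: [584.5, -218.9, 219.9]
ee_rot: [-180.0, -0.0, 101.1]
force: [0.1, -0.4, -4.0]
gripper_width: 64.0
gripper_force: 60.0
[ 0.10895736 -0.3692773  -3.95088479] [-0.08810355 -0.01430456  0.00071721] [ 584.53238911 -218.88859054  219.88795616]
```

```bash
python3 -m jog '{"jaw":[50,50,50,50],"slide":[[0,0,0.05],[0,0,0.05],[0,0,0],[0,0,0]],"spin":[0,0,0,0]}' 60
python3 -m jog '{"jaw":[50,50,50,50],"slide":[[0,0,0.05],[0,0,0.05],[0,0,0],[0,0,0]],"spin":[0,0,0,0]}' 60
python3 - <<'E'
from h import *
s=env.state();print(s['force'],s['torque'],s['ee_pos'])
S=np.clip(env.grab_frame('scene')*1.6,0,255).astype(np.uint8)
cv2.imwrite('pics/in.png',cv2.resize(S[190:310,60:180],(600,600),interpolation=2)[:,:,::-1])
E
```

```text
time_s: 12.1
ee_pos: [584.5, -218.9, 216.8]
ee_rot: [-180.0, -0.0, 101.1]
force: [0.1, 0.9, -3.1]
gripper_width: 63.1
gripper_force: 60.0
time_s: 12.5
ee_pos: [584.5, -218.9, 213.9]
ee_rot: [-180.0, -0.0, 101.1]
force: [0.3, -0.4, -2.7]
gripper_width: 63.5
gripper_force: 60.0
[ 0.2803892  -0.41255239 -2.66792096] [-0.07076387 -0.12573548  0.01143011] [ 584.52889795 -218.89404135  213.86901325]
```

View pics/in.png

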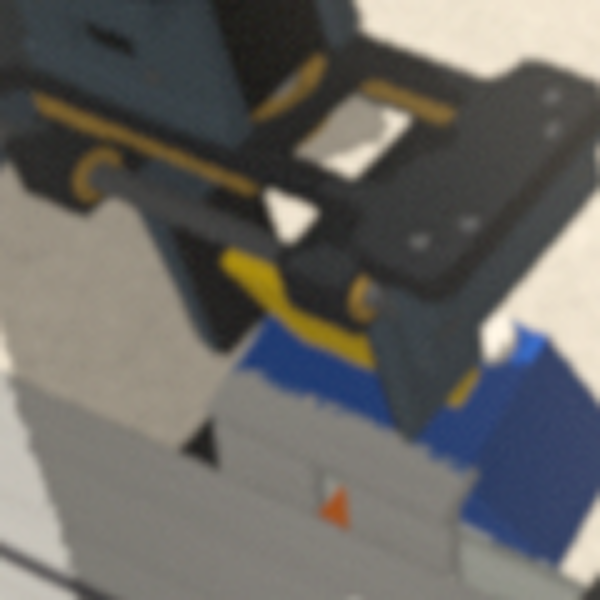

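The strip's gap (column about 318–350) straddles the orange locator at (335,510), with no upward contact force. I'll lower further while still tilted.

```bash
python3 -m jog '{"jaw":[50,50,50,50,50],"slide":[[0,0,0.05],[0,0,0.05],[0,0,0.05],[0,0,0],[0,0,0]],"spin":[0,0,0,0,0]}' 60
python3 -m jog '{"jaw":[50,50,50,50,50],"slide":[[0,0,0.04],[0,0,0.04],[0,0,0],[0,0,0],[0,0,0]],"spin":[0,0,0,0,0]}' 60
python3 -c "
from workcell import env
s=env.state();print(s['force'],s['torque'],s['ee_pos'])"
```

```text
time_s: 13.05
ee_pos: [584.5, -218.9, 209.4]
ee_rot: [-180.0, -0.0, 101.1]
force: [0.8, -0.3, -3.3]
gripper_width: 64.2
gripper_force: 60.0
time_s: 13.55
ee_pos: [584.6, -218.9, 207.1]
ee_rot: [180.0, 0.0, 101.1]
force: [-0.4, 0.5, -2.9]
gripper_width: 63.8
gripper_force: 60.0
[-0.41123998  0.51012795 -2.91094979] [-0.06732825 -0.07783523 -0.06383209] [ 584.60503663 -218.90227335  207.08903054]
```

```bash
python3 -m jog '{"jaw":[50,50,50,50,50,50,50],"slide":[[-0.05,0,0.03],[-0.05,0,0.04],[0,0,0.04],[0,0,0.03],[0,0,0],[0,0,0],[0,0,0]],"spin":[0,0,0,0,0,0,0]}' 60
python3 -m jog '{"jaw":[50,50,50],"slide":[[0,0,0],[0,0,0],[0,0,0]],"spin":[0,0,0]}' 12
python3 -c "
from workcell import env
s=env.state();print(s['force'],s['torque'],s['ee_pos'])"
```

```text
time_s: 14.25
ee_pos: [585.2, -221.8, 202.9]
ee_rot: [180.0, 0.0, 101.1]
force: [0.8, -0.3, -3.9]
gripper_width: 63.2
gripper_force: 60.0
time_s: 14.55
ee_pos: [585.1, -221.8, 202.9]
ee_rot: [180.0, 0.0, 101.1]
force: [0.4, 0.5, -3.0]
gripper_width: 63.8
gripper_force: 12.0
[ 0.36811133  0.47855428 -2.99485372] [-0.06409969 -0.12961528 -0.04966827] [ 585.1464298  -221.84062233  202.87167288]
```

```bash
python3 -m jog '{"jaw":[50,50,50,50,50,50,50,50],"slide":[[0,0,0.05],[0,0,0.05],[0.06,0,0.03],[0.06,0,0.03],[0.06,0,0.03],[0.06,0,0.03],[0,0,0],[0,0,0]],"spin":[0,0,0,0,0,0,0,0]}' 10
python3 -m jog '{"jaw":[50,50,50,50,50,50],"slide":[[0.06,0,0.03],[0.06,0,0.03],[0.06,0,0.03],[0.06,0,0.03],[0,0,0],[0,0,0]],"spin":[0,0,0,0,0,0]}' 8
python3 -c "
from workcell import env
s=env.state();print(s['force'],s['torque'],s['ee_pos'])"
```

```text
time_s: 15.35
ee_pos: [583.8, -214.5, 196.1]
ee_rot: [-180.0, -0.0, 101.1]
force: [-0.4, -0.2, -2.5]
gripper_width: 63.6
gripper_force: 10.0
time_s: 15.95
ee_pos: [582.3, -207.3, 192.6]
ee_rot: [180.0, -0.0, 101.1]
force: [-0.0, 1.0, -1.4]
gripper_width: 63.8
gripper_force: 8.0
[-0.04252691  1.01961445 -1.41162801] [ 0.07280556 -0.14161121  0.09196194] [ 582.32568166 -207.31970973  192.60574916]
```

```bash
python3 -m jog '{"jaw":[50,50,50,50,50,50],"slide":[[0.06,0,0.03],[0.05,0,0.03],[0.06,0,0.03],[0.05,0,0.03],[0,0,0],[0,0,0]],"spin":[0,0,0,0,0,0]}' 6
python3 -m jog '{"jaw":[50,50,50,50,50,50,50],"slide":[[0.05,0,0.03],[0.05,0,0.03],[0.05,0,0.03],[0.05,0,0.03],[0,0,0],[0,0,0],[0,0,0]],"spin":[0,0,0,0,0,0,0]}' 4
python3 - <<'E'
from h import *
s=env.state();e=s['ee_pos'];print(e,s['force'],s['torque'])
S=np.clip(env.grab_frame('scene')*1.6,0,255).astype(np.uint8)
cv2.imwrite('pics/up.png',cv2.resize(S[190:310,60:180],(600,600),interpolation=2)[:,:,::-1])
E
```

```text
time_s: 16.55
ee_pos: [581.0, -200.9, 188.9]
ee_rot: [-180.0, -0.0, 101.1]
force: [0.1, 0.8, -1.5]
gripper_width: 63.9
gripper_force: 6.0
time_s: 17.25
ee_pos: [580.0, -196.5, 186.2]
ee_rot: [180.0, 0.1, 101.1]
force: [-2.3, -4.2, 4.2]
gripper_width: 64.3
gripper_force: 4.0
[ 579.99910361 -196.53946598  186.24158026] [-2.32896995 -4.22998965  4.22654641] [-0.8402112   0.35074283  0.12755741]
```

View pics/up.png

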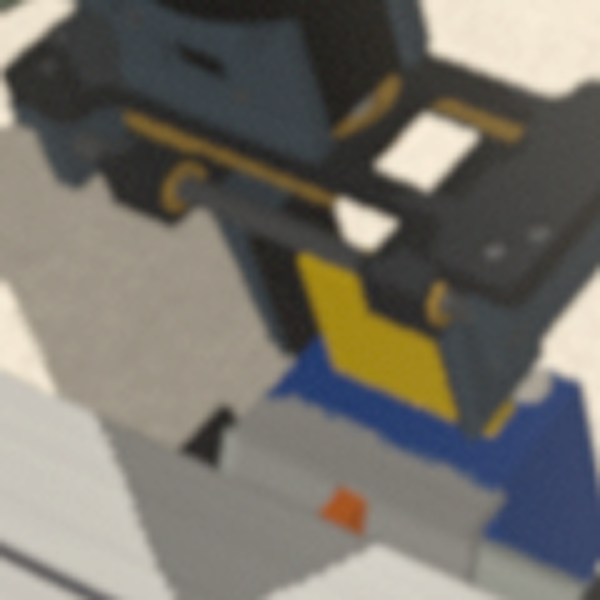

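The caddy is nearly upright with its strip deep over the locator at (345,510), and the grip is at bath x≈−57, z≈205, which is home. Releasing.

```bash
python3 -m jog '{"jaw":[66,68,72,80,91,91,91,91],"slide":[[0,0,0],[0,0,0],[0,0,0],[0,0,0],[0,0,0],[0,0,0],[0,0,0],[0,0,0]],"spin":[0,0,0,0,0,0,0,0]}'
python3 -m jog '{"jaw":[91,91,91,91,91,91],"slide":[[0,0,-0.2],[0,0,-0.5],[0,0,-0.8],[0,0,-0.9],[0,0,-0.9],[0,0,-0.5]],"spin":[0,0,0,0,0,0]}'
python3 - <<'E'
from h import *
s=env.state();e=s['ee_pos'];print(e,s['force'])
S=env.camera_model('scene');a=np.radians(11.1);xb=np.array([np.sin(a),-np.cos(a)]);yb=np.array([np.cos(a),np.sin(a)]);O=np.array([604.7,-250])
for n,p in{'fin rear top hi':(7,32,151),'fin rear top lo':(7,-32,151),'fin front top hi':(-7,32,151),'rear top hi':(25,45,95),'front top hi':(-25,45,95)}.items():
    u,v=proj(S,np.r_[O+(p[0]-57)*xb+(p[1]-13.9)*yb,p[2]+74]);print(n,round((u+.4-60)*5),round((v+.4-190)*5))
I=np.clip(env.grab_frame('scene')*1.6,0,255).astype(np.uint8)
cv2.imwrite('pics/end.png',cv2.resize(I[190:310,60:180],(600,600),interpolation=2)[:,:,::-1])
E
```

```text
time_s: 18.1
ee_pos: [580.0, -195.3, 185.5]
ee_rot: [180.0, 0.0, 101.1]
force: [0.2, -0.6, 0.3]
gripper_width: 91.0
gripper_force: 0.0
time_s: 18.7
ee_pos: [580.7, -195.6, 302.7]
ee_rot: [179.8, 0.1, 101.0]
force: [0.5, -0.6, -0.5]
gripper_width: 90.8
gripper_force: 0.0
[ 580.65625994 -195.60678483  302.71969441] [ 0.52876869 -0.60743415 -0.48810646]
fin rear top hi 454 334
fin rear top lo 286 262
fin front top hi 482 301
rear top hi 485 503
front top hi 577 386
```

View pics/end.png

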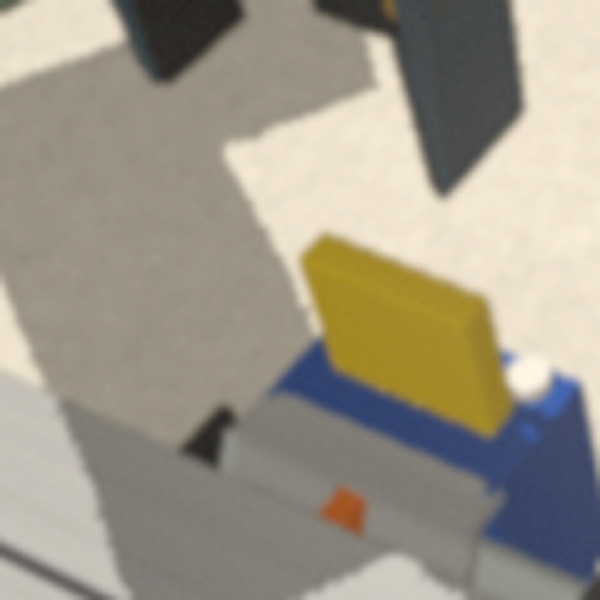

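The fin's corners sit at a constant offset of about (+11,−5) from the home prediction, the same calibration bias seen at the locator. I've used all my pictures, so I'll check the tilt numerically by fitting the fin silhouette.

```bash
python3 - <<'E'
from h import *
from scipy.optimize import minimize
a=np.radians(11.1);O=np.array([604.7,-250])
c8=np.array([(x,y,z) for x in(-7,7) for y in(-32,32) for z in(95,151)],float)
for cam in('scene','wrist'):
    M=env.camera_model(cam);im=env.grab_frame(cam)
    hsv=cv2.cvtColor(im,cv2.COLOR_RGB2HSV);m=((abs(hsv[...,0].astype(int)-25)<7)&(hsv[...,1]>130)).astype(np.uint8)
    n,l,st,_=cv2.connectedComponentsWithStats(m)
    ref=np.array(proj(M,np.r_[O-57*np.array([np.sin(a),-np.cos(a)])-13.9*np.array([np.cos(a),np.sin(a)]),200]))
    cand=[k for k in range(1,n) if st[k,4]>100];k=min(cand,key=lambda k:np.linalg.norm(st[k,:2]+st[k,2:4]/2-ref));m=(l==k).astype(float);print(cam,st[k],ref)
    x0,y0,w,h=st[k,:4];K=8;g=cv2.resize(m[y0-8:y0+h+8,x0-8:x0+w+8],None,fx=K,fy=K,interpolation=cv2.INTER_LINEAR)>.5
    def f(p):
        dx,dy,dz,th,ya=p;t=np.radians(th);b=a+np.radians(ya);xb=np.array([np.sin(b),-np.cos(b)]);yb=np.array([np.cos(b),np.sin(b)])
        q=[]
        for x,y,z in c8:
            hh=z-123;X=x*np.cos(t)+hh*np.sin(t);Z=-x*np.sin(t)+hh*np.cos(t)+197+dz
            o=O-57*np.array([np.sin(a),-np.cos(a)])-13.9*np.array([np.cos(a),np.sin(a)])
            q.append(proj(M,np.r_[o+(X+dx)*xb+(y+dy)*yb,Z]))
        q=((np.array(q)-[x0-8,y0-8]+.5)*K-.5)
        r=np.zeros(g.shape,np.uint8);cv2.fillConvexPoly(r,cv2.convexHull(np.round(q*16).astype(np.int32)),1,shift=4)
        return (r.astype(bool)^g).sum()/g.sum()+1e-4*(dx*dx+dy*dy+dz*dz)
    for th in(0,3,8):
        s=minimize(f,[0,0,0,th,0],method='Nelder-Mead',options=dict(initial_simplex=np.array([[0,0,0,th,0],[5,0,0,th,0],[0,5,0,th,0],[0,0,5,th,0],[0,0,0,th+4,0],[0,0,0,th,3]]),maxiter=400));print(s.x.round(1),round(s.fun,4))
E
```

```text
scene [121 238  41  39 918] [139.45997239 256.11909308]
[-2.1 -0.1 -0.4  4.5 -1. ] 0.1059
[-1.   1.1  1.4  4.8 -0.9] 0.1104
[-0.4  1.9  2.7  5.  -0.7] 0.1141
wrist [ 212  173   79   29 2121] [251.79112538 188.0443286 ]
[ 0.2 -0.5 -6.7 -2.2  0.8] 0.0329
[ 0.2 -0.4 -7.1 -2.1  0.8] 0.0333
[ 0.3 -0.4 -7.1 -2.1  0.9] 0.033
```

```bash
python3 - <<'E'
from h import *
from scipy.optimize import minimize
a=np.radians(11.1);xa=np.array([np.sin(a),-np.cos(a)]);ya_=np.array([np.cos(a),np.sin(a)]);o=np.array([604.7,-250])-57*xa-13.9*ya_
c8=np.array([(x,y,z) for x in(-7,7) for y in(-32,32) for z in(95,151)],float);K=8;V={}
for cam in('scene','wrist'):
    M=env.camera_model(cam);im=env.grab_frame(cam).astype(np.float32)
    r=np.array(proj(M,np.r_[o,200])).astype(int);x0,y0=r-60
    d=cv2.resize((im[...,0]-im[...,2])[y0:y0+120,x0:x0+120],None,fx=K,fy=K,interpolation=cv2.INTER_CUBIC)
    med=np.median(d[d>.6*d.max()]);bg=np.median(d[:200]);g=(d>(med*.8+bg)/2).astype(np.uint8)
    n,l,st,_=cv2.connectedComponentsWithStats(g);k=1+np.argmax(st[1:,4]);g=l==k;print(cam,med,bg,st[k]/K)
    V[cam]=(M,x0,y0,g)
def f(p,cams,out=0):
    dx,dy,dz,th,yw=p[:5];t=np.radians(th);b=a+np.radians(yw);xb=np.array([np.sin(b),-np.cos(b)]);yb=np.array([np.cos(b),np.sin(b)]);s=0
    for i,cam in enumerate(cams):
        M,x0,y0,g=V[cam];q=[]
        for x,y,z in c8:
            h=z-123;q.append(proj(M,np.r_[o+(x*np.cos(t)+h*np.sin(t)+dx)*xb+(y+dy)*yb,-x*np.sin(t)+h*np.cos(t)+197+dz]))
        off=p[5+2*i:7+2*i];q=(np.array(q)+off-[x0,y0]+.5)*K-.5
        r=np.zeros(g.shape,np.uint8);cv2.fillConvexPoly(r,cv2.convexHull(np.round(q*16).astype(np.int32)),1,shift=4)
        s+=(r.astype(bool)^g).sum()/g.sum()+3e-3*(off@off)
    return s+5e-4*(dx*dx+dy*dy+dz*dz)
for cams in(['scene'],['wrist'],['scene','wrist']):
    best=None
    for th in(-3,0,3,6):
        p=np.array([0,0,0,th,0]+[0.]*2*len(cams));S=np.vstack([p]+[p+e for e in np.diag([3,3,3,3,2]+[1.5]*2*len(cams))])
        s=minimize(f,p,(cams,),method='Nelder-Mead',options=dict(initial_simplex=S,maxiter=900))
        if best is None or s.fun<best.fun:best=s
    print(cams,best.x.round(1),round(best.fun,4))
    for th in(-3,-1,0,1,3,5):
        s=minimize(lambda q:f(np.r_[q[:3],th,q[3:]],cams),np.delete(best.x,3),method='Nelder-Mead',options=dict(maxiter=300));print(th,round(s.fun,4),end='; ')
    print()
E
```

```text
scene 77.77617 14.304964 [  41.      40.75    42.125   40.    7867.625]
wrist 90.159164 24.599411 [   20.75     44.375    80.125    30.125 17709.5  ]
['scene'] [-2.3  0.1 -1.4  2.2 -1.  -0.  -0.5] 0.0679
-3 0.1404; -1 0.1103; 0 0.0926; 1 0.0763; 3 0.0707; 5 0.1016; 
['wrist'] [-0.9 -0.2 -3.7 -2.1  0.6  0.2  0.5] 0.0345
-3 0.0527; -1 0.0618; 0 0.0912; 1 0.1254; 3 0.1873; 5 0.2503; 
['scene', 'wrist'] [-1.4 -1.4 -3.5 -1.8  0.2  0.4 -0.7  1.1  1. ] 0.1775
-3 0.2168; -1 0.189; 0 0.2054; 1 0.2264; 3 0.2788; 5 0.3683;
```

```bash
python3 -c "
from workcell import env
print(env.job_done())"
```

```text
the job is handed in; nothing more can be done
None
```

The caddy is hung on the rail over the orange locator and released, and the job was handed in at about 19 s of the 61 s. The hand-in returned no verdict. By eye and by silhouette fit it is upright to about ±2° and at home height within camera error, but I could not measure the gap between the feet and the bath.

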